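# Set a stepped volume dial by counting clicks

## Robot

A 6-joint arm with a two-finger parallel gripper is mounted at the origin on the work surface. World frame = base frame: x ahead of the robot, y to its left, z up, the work surface at z = 0. Lengths are in m, angles in rad, forces in N, time in s.
With the tool pointing down it reaches from about 0.375 to 0.9 m from the base axis. Payload 3.1 kg.
Tool frame: the origin (TCP) lies midway between the tips of the shut fingers; the grasp point (between the pads) lies 19 mm behind it; z points along the fingers, y is the line along which they close (so a half turn about z gives the same grasp; the last joint's range is limited). The gripper opens to 85 mm and grips with 20 to 120 N. Pads are 22 mm wide; open, the fingers measure 114 mm over their backs; the gripper's body (76 mm by 85 mm) begins 54 mm behind the grasp point. The pads swing forward as they close: fully open they stand 13 mm farther back than shut.
Start: joints at [-1.337, 0.527, 1.433, -0, 1.181, -0.178], TCP at [0.251, -0.572, 0.231] pointing down, gripper open.
Joint ranges: [-3.08, 3.08], [-0.75, 2.2], [0.22, 2.44], [-1.43, 4.57], [0, 2.65], [-2.85, 2.85]. Speed limits (rad/s): [2.79, 2.79, 3.14, 3.14, 3.14, 3.14].

## Interface

Orientations are given as a unit quaternion [x, y, z, w].
In Python, from station import manip gives the robot as it stands.
- The arm moves only by the tool step_arm, never from a script. Its argument "targets" is text: rows parted by semicolons, each of 4 numbers parted by spaces: the shift along the tool's x, y, z in mm, then the turn about the tool's z in degrees. A call has 1 to 12 rows; each row is the pose to reach, as a shift and turn from the pose commanded when the call began, along the tool's axes at that moment; what a row does not reach only later rows make up. A row lasts 1/10 s, in which the tool goes at most 50 mm and 8.59 degrees, less where a joint would pass 70% of its speed; a pose out of reach is approached as far as the arm can. A call with a gripper value outside its range is refused whole. "gripper" is the closure, from 0 (fully open) to 1 (shut), set as the call begins (left out, the last holds). The fingers move at their own pace and stop on an object; "squeeze" is the grip in N (left out, the last holds). Time passes only in rows, so rows that repeat a pose let the fingers close. It gives the time, the measured TCP pose, the force, the opening and the grip force at its end, in the units of the state.
- manip.sense(): the state, without advancing time (a new reading comes with each control period).
- manip.snapshot(name): name is "scene" or "top"; returns the picture (384x512x3 uint8, red, green, blue); there is no depth.
- manip.get_calibration(name): a dict with "fov_y" (degrees; the focal length in pixels is half the picture's height over the tangent of half this angle, whatever the lens; pixels are square), "cx", "cy" (the principal point, pixels), "k1" (the pictures are not rectified: a ray, as slopes to the right and down, at radius r is drawn at 1 + k1 r^2 times it, then the intrinsics apply), "extrinsics" (4x4, takes a point from camera to world coordinates). Camera axes: x right, y down, z forward; pixel columns grow to the right and rows downward; lengths in m; the calibration is good to about 2 mm. A picture is of the moment at which its call begins. get_calibration takes no time and is no camera call.
- manip.sign_off(): hands the job in; it is judged then, once.
Trained networks look in the newest picture that a camera, given by its name, has taken for a name from the list of things; names that differ only in an ending like _2 or _b are one class to them, and where a whole thing is asked for, a point or a joint stands for the part that bears it (a point fixed in the world has none). Each returns a list of dicts, best first, with "p" (0 to 1); they miss things now and then, are a little off and sometimes report something else, mostly with a low value. They report only what shows in the picture. A call takes as long as a camera call. They do not tell look-alikes from the thing itself.
- manip.recognise(camera, query): "position" ([column, row] in pixels, amid what is visible of it).
- manip.masks_of(camera, query): "pixels" (384x512 bool, what is visible of it) and "position" ([column, row] in pixels, amid what is visible of it).
- manip.mark_of(camera, query): "position" ([column, row] in pixels: a listed point, or the origin of a listed thing).
The state is a dict: "t": time; "q": joint angles; "qd": joint speeds; "tau": joint torques, N m; "tcp_pos": TCP position; "tool_rot": TCP orientation; "force": force on the tool from outside, world axes, zero at the start; "ft_torque": the same for the moment, N m; "finger_gap": opening from 0.0 (shut) to 1.0 (fully open); "gripper_force": force on a finger pad.
Only numpy, scipy, OpenCV 4.12 (cv2) and the standard library are available. Lean on these libraries where they do the work, as an engineer would, in place of code of your own. Each camera call takes 0.05 s, during which the arm holds its last target. There are 200 camera calls.

## Task

On the little volume controller, turn the dial all the way down (anticlockwise) until you feel its stop, then turn it up exactly four clicks from there, let go, and push the round button fully in to un-mute; take your hand away. Feel for the stop and the clicks: the controller only stands on small rubber feet, so do not force the dial or shove or twist the case about, and leave the other things on the table where they are.

Things in the scene. Friction and masses are not known exactly. Their poses are not given: they have to be found in the camera images.
- controller: Volume controller, loose: flat aluminium case 110 (x) by 160 (y) by 45 mm high, about 1 kg, on rubber feet. Origin under its middle, on the table; x to its back, z up. On its top: the dial (axis at x 0, y 30 mm) and the button (x -20, y -48 mm). It skids if the dial is twisted against its stop with more than about 0.5 N m or it is pushed sideways with more than about 6 N.
- dial_grip (a point): Point on the upright dial axis, 74 mm above the table, where to grip; x points from the axis to the pointer. Steel dial: a grip bar along that x, 44 mm long, 13 mm thick, 51 to 91 mm above the table, on a round skirt of 50 mm diameter. It only turns: anticlockwise from above is down, to a firm stop; clockwise is up. At the start it rests a few clicks up, under a quarter turn from the stop.
- dial_tip (a point): Tip of the dial's pointer nose, 32 mm from the axis, 49.5 mm above the table; turns with the dial. Clicks: each is a ramp resisting with 0.13 to 0.2 N m up to a crest, then driving on as hard into the next notch, where torque is zero; let go, the dial falls into a notch. At the stop it is in notch 0 (0.04 rad of play). Six more notches, unequally 15 to 35 degrees apart, unmarked: feel them.
- button_top (a point): Centre of the top face of the round steel push button, 22 mm diameter, 53 mm above the table and 8 mm above the case. Goes straight down 5 mm; needs 1.8 N to start and 4.8 N at the bottom; springs back.
- case_corner (a point): Far right upper corner of the case (x = 55, y = -80, z = 45 mm in the controller's frame).
- tin: Empty round aluminium tin, 80 mm diameter, 50 mm high, with a shut hinged flap lid; bystander. Origin under its middle.
- saucer_low: Lower of two stacked white ceramic saucers, 140 mm diameter, together 25 mm high; bystander. Origin under its middle.
- saucer_top: Upper one of the stacked saucers, 140 mm diameter; bystander. Origin under its middle.
- glass_sphere: Solid glass sphere, 64 mm diameter, resting on a small ground flat; bystander. Origin at its lowest point.
- key_fob: Chrome key fob with a ring, 78 by 26 by 9 mm, lying near the controller; bystander. Origin under the middle of its block.
- comb: Pale wooden comb, 150 by 36 by 6 mm, lying flat near the controller; bystander. Origin under its middle.
- remote: Black remote control, 150 by 42 by 17 mm; bystander. Origin under its middle.
Not all that is in view belongs to the job. What is shaped like the controller but green is not meant.

How it is judged:
On the way, in this order (a step that is already met when the one before it is completed fails the run):
1. the dial is turned down to its stop (within 0.13 rad of it) (x of dial_tip in the frame of controller below 0.0194 m and y of dial_tip in the frame of controller above 0.03 m), for 0.1 s.
2. the dial stands in the fourth notch from the stop, with the fingers off it (x of dial_tip in the frame of controller above 0 m and y of dial_tip in the frame of controller between 0.019 and 0.0284 m and contact force between the fingers and controller below 0.1 N), for 0.2 s.
3. the button is pushed in, at least 4 of its 5 mm (x of dial_tip in the frame of controller above 0 m and y of dial_tip in the frame of controller between 0.019 and 0.0284 m and z of button_top in the frame of controller below 0.049 m), for 0.02 s.
At the end, for the whole second after the job is handed in: The dial rests in the fourth notch above its stop (pointer within about 0.15 rad, that is 9 degrees, of that notch), the button has been pushed in at least 4 mm after that and has sprung back, and the controller stands flat and at rest within 25 mm of where it was (x of dial_tip in the frame of controller above 0 m and y of dial_tip in the frame of controller between 0.019 and 0.0284 m and z of button_top in the frame of controller above 0.052 m and linear speed of controller below 0.01 m/s and angle between controller's own z axis and vertical below 0.05 rad); the robot touches nothing.
It fails at once if the controller skids or is twisted: its origin or its far right corner is more than 25 mm from where it was (distance of any of controller, case_corner from where it was at the start of the episode above 0.025 m).
It fails at once if a bystander (tin, saucers, glass sphere, key fob, comb, remote) is moved by more than 30 mm (distance of any of tin, saucer_low, saucer_top, glass_sphere, key_fob, comb, remote from where it was at the start of the episode above 0.03 m).
It also fails if it takes over 72 s, if anything falls off the work surface, if the arm or the gripper's body presses on something with over 40 N, if the wrist force passes 120 N, or if a joint passes its speed limit or range.

## Working session

There is one attempt and no reset: what is moved stays moved. The work goes in short steps, Python scripts to look and compute and a tool call to move; the robot and the scene stay as the last step left them, time stands still between calls to the robot, and variables do not carry over. Pictures are saved under pics/ and viewed, at most 10 in all, crops included, and the job is handed in when it is done.

Besides the shell and the picture viewer there is one more tool, called after ">>>" as name(argument=value, ...) on one line, values as JSON. step_arm: Moves the arm, as the interface text tells. Its arguments: {"type":"object","properties":{"targets":{"type":"string"},"gripper":{"type":"number"},"squeeze":{"type":"number"}},"required":["targets"]}

```bash
mkdir -p pics; ls; cat > h.py <<'E'
import numpy as np, cv2
from station import manip
def ray(cam,px):
    c=manip.get_calibration(cam); f=192/np.tan(np.radians(c["fov_y"])/2)
    d=np.array([(px[0]-c["cx"])/f,(px[1]-c["cy"])/f]); u=d.copy()
    for _ in range(20): u=d/(1+c["k1"]*(u@u))
    T=np.array(c["extrinsics"]); return T[:3,3],T[:3,:3]@np.array([u[0],u[1],1])
def at(cam,px,z):
    o,r=ray(cam,px); return o+r*(z-o[2])/r[2]
def proj(cam,P):
    c=manip.get_calibration(cam); f=192/np.tan(np.radians(c["fov_y"])/2)
    T=np.linalg.inv(np.array(c["extrinsics"])); p=T[:3,:3]@np.array(P)+T[:3,3]; u=p[:2]/p[2]; u=u*(1+c["k1"]*(u@u))
    return np.array([c["cx"]+f*u[0],c["cy"]+f*u[1]])
def save(cam,name):
    im=manip.snapshot(cam); cv2.imwrite("pics/"+name,im[:,:,::-1]); return im
E
python3 - <<'E'
from h import *
np.set_printoptions(precision=4,suppress=True)
a=save("top","t.png");b=save("scene","s.png")
cv2.imwrite("pics/both0.png",cv2.resize(np.vstack([a,b])[:,:,::-1],(800*512//1024*2//1,600)) if 0 else np.hstack([cv2.resize(a,(400,300)),cv2.resize(b,(400,300))])[:,:,::-1])
Z=dict(controller=0,dial_grip=.074,dial_tip=.0495,button_top=.053,case_corner=.045)
for cam in("top","scene"):
  print(cam,np.array(manip.get_calibration(cam)["extrinsics"])[:3,3])
  for n in Z:
    for d in manip.mark_of(cam,n)[:3]: print(n,round(d["p"],2),np.round(d["position"],1),at(cam,d["position"],Z[n]))
print(manip.sense())
E
```

```text
pics
top [ 0.4416 -0.022   0.9884]
controller 0.74 [201.7 182.4] [0.5588 0.1454 0.    ]
controller 0.63 [285.8 154.9] [ 0.6339 -0.0739  0.    ]
controller 0.62 [282.8 258.8] [ 0.3659 -0.0677  0.    ]
dial_grip 0.85 [185.  176.7] [0.5635 0.1741 0.074 ]
dial_grip 0.78 [298.3 152.8] [ 0.6249 -0.1001  0.074 ]
dial_grip 0.74 [272.6 263.7] [ 0.3598 -0.0405  0.074 ]
dial_tip 0.61 [259.3 261.1] [ 0.3631 -0.0088  0.0495]
dial_tip 0.59 [307.3 162.7] [ 0.6051 -0.1244  0.0495]
dial_tip 0.57 [187.1 164.5] [0.5977 0.1751 0.0495]
button_top 0.63 [304.3 262.1] [ 0.3632 -0.1166  0.053 ]
button_top 0.51 [268.3 142.9] [ 0.6536 -0.0274  0.053 ]
button_top 0.47 [215.7 187.2] [0.541  0.1013 0.053 ]
case_corner 0.93 [309.7 228.2] [ 0.444  -0.1306  0.045 ]
case_corner 0.76 [250.8 172.7] [0.5793 0.0154 0.045 ]
case_corner 0.59 [230.8 159.7] [0.6117 0.0662 0.045 ]
scene [ 0.9687 -0.202   0.8757]
controller 0.93 [224.2 166.5] [ 0.3717 -0.0714  0.    ]
controller 0.89 [317.5 195.5] [0.5626 0.1432 0.    ]
controller 0.77 [260.1 241.1] [ 0.6321 -0.0598  0.    ]
dial_grip 0.84 [231.3 142.8] [ 0.3519 -0.0374  0.074
[... 376 characters left out ...]
53 ]
button_top 0.57 [300.3 183.7] [0.5368 0.0951 0.053 ]
case_corner 0.96 [211.9 181.7] [ 0.4381 -0.1259  0.045 ]
case_corner 0.87 [280.2 205.4] [0.5745 0.0198 0.045 ]
case_corner 0.71 [301.6 211.6] [0.612  0.0648 0.045 ]
{'t': 0.6, 'q': array([-1.3365,  0.5275,  1.4327, -0.    ,  1.1814, -0.1785]), 'qd': array([ 0.0001, -0.0019, -0.0007,  0.0009, -0.002 , -0.0002]), 'tau': array([ -0.0014, -44.2051, -17.8325,  -0.0003,   0.0011,   0.    ]), 'tcp_pos': array([ 0.2507, -0.5725,  0.2313]), 'tool_rot': array([ 0.9788,  0.2049, -0.    , -0.    ]), 'force': array([ 0.4898, -0.0657,  0.4659]), 'ft_torque': array([ 0.0119, -0.0026,  0.027 ]), 'gripper_force': 0.0, 'finger_gap': 0.9983090950139206}
```

View pics/t.png

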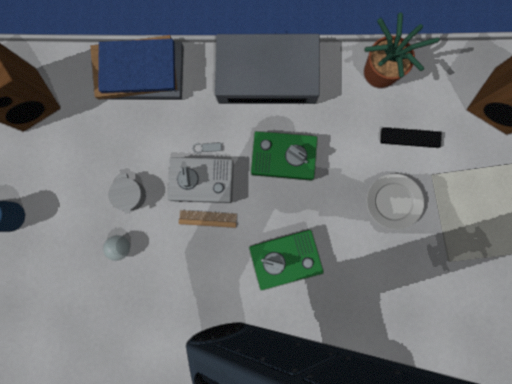

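View pics/s.png

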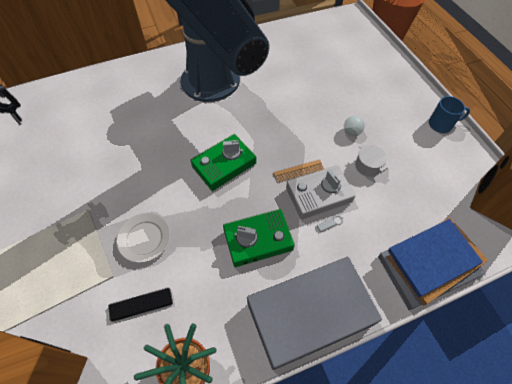

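Candidates: the aluminium controller at top (201,180) / scene (320,193), and two green look-alikes at top (284,155) and (286,259). The aluminium one is meant. The comb lies in front of it and the fob behind. I'll check it in a crop and fit its pose.

```bash
python3 - <<'E'
from h import *
from scipy.optimize import least_squares
np.set_printoptions(precision=4,suppress=True)
a=cv2.imread("pics/t.png")[135:240,100:260];b=cv2.imread("pics/s.png")[110:240,240:400]
cv2.imwrite("pics/crop.png",np.vstack([cv2.resize(a,(480,315),interpolation=2),cv2.resize(b[20:115],(480,285),interpolation=2)]))
L=dict(controller=(0,0,0),dial_grip=(0,.03,.074),button_top=(-.02,-.048,.053),case_corner=(.055,-.08,.045))
obs=[];g=np.array([.5607,.1443,0])
tips=[]
for cam in("top","scene"):
  manip.snapshot(cam)
  for rep in range(1):
    for n,l in L.items():
      for d in manip.mark_of(cam,n):
        q=proj(cam,g+l)
        if np.hypot(*(q-d["position"]))<12: obs.append((cam,n,l,d["position"]));break
    for d in manip.mark_of(cam,"dial_tip"):
        if np.hypot(*(proj(cam,g+(0,.03,.05))-d["position"]))<22: tips.append(at(cam,d["position"],.0495));break
def W(p,l):
    c,s=np.cos(p[2]),np.sin(p[2]); return [p[0]+c*l[0]-s*l[1],p[1]+s*l[0]+c*l[1],l[2]]
f=lambda p:np.concatenate([proj(c,W(p,l))-x for c,n,l,x in obs])
r=least_squares(f,[.56,.144,0],loss="soft_l1",x_scale=[.01,.01,.1])
print(r.x,np.degrees(r.x[2]));
for o,e in zip(obs,f(r.x).reshape(-1,2)): print(o[:2],e)
ax=np.array(W(r.x,L["dial_grip"]));print("axis",ax,"button",W(r.x,L["button_top"]))
for t in tips: d=t-ax; print("tip",t,np.degrees(np.arctan2(d[1],d[0])),np.hypot(d[0],d[1]))
for cam in("top","scene"):
  for n in("comb","key_fob","tin","glass_sphere"):
    for d in manip.mark_of(cam,n)[:1]: print(cam,n,d["p"],at(cam,d["position"],0))
E
```

```text
[ 0.5677  0.1453 -0.1151] -6.593674639284427
('top', 'controller') [ 0.3643 -1.5789]
('top', 'dial_grip') [-0.8974 -2.23  ]
('top', 'case_corner') [0.0566 0.8489]
('scene', 'controller') [-1.7468 -1.4541]
('scene', 'dial_grip') [-1.3407 -1.3879]
('scene', 'button_top') [ 0.6576 -0.2068]
('scene', 'case_corner') [0.3527 1.1429]
axis [0.5712 0.1751 0.074 ] button [np.float64(0.5423700186259239), np.float64(0.09989706141641845), 0.053]
tip [0.5893 0.1746 0.0495] -1.5256110631991255 0.018119820291445324
tip [0.5948 0.178  0.0495] 7.124382693750411 0.02374192193753251
top comb 0.58 [0.4573 0.1342 0.    ]
top key_fob 0.77 [0.658  0.1168 0.    ]
top tin 0.6 [0.5226 0.3313 0.    ]
top glass_sphere 0.65 [0.3978 0.3522 0.    ]
scene comb 0.67 [ 0.4634  0.1319 -0.    ]
scene key_fob 0.58 [0.5894 0.0838 0.    ]
scene tin 0.77 [0.5148 0.3338 0.    ]
scene glass_sphere 0.68 [0.3929 0.3482 0.    ]
```

View pics/crop.png

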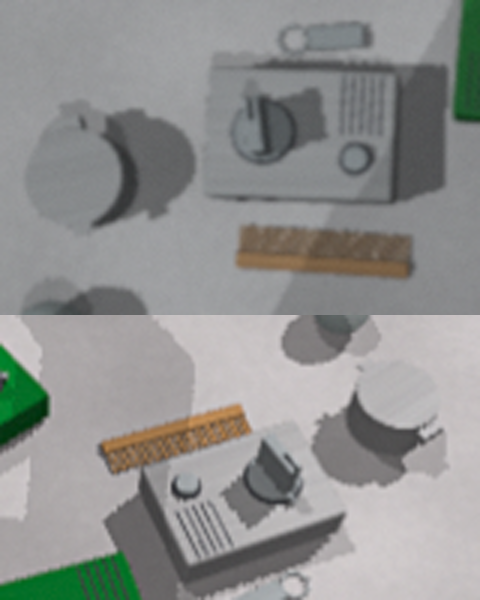

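The crop shows the bare aluminium controller. The skirt is at about top (187.5,178), the button at (218.5,187), and the pointer points roughly to the back. I'll refit using the case corners read from the crop.

```bash
python3 - <<'E'
from h import *
from scipy.optimize import least_squares
np.set_printoptions(precision=4,suppress=True)
T=lambda x,y:((x+.5)/3-.5+100,(y+.5)/3-.5+135)
S=lambda x,y:((x+.5)/3-.5+240,(y-315+.5)/3-.5+130)
O=[("top",(.055,.08,.045),T(210,66)),("top",(.055,-.08,.045),T(397,70)),("top",(-.055,-.08,.045),T(393,202)),("top",(-.055,.08,.045),T(205,196)),
("top",(0,.03,.051),T(263,130)),("top",(-.02,-.048,.053),T(356,157)),
("scene",(-.055,-.08,.045),S(142,467)),("scene",(.055,-.08,.045),S(187,565)),("scene",(.055,.08,.045),S(344,514)),
("scene",(0,.03,.051),S(274,482)),("scene",(-.02,-.048,.053),S(187,485))]
def W(p,l):
    c,s=np.cos(p[2]),np.sin(p[2]); return [p[0]+c*l[0]-s*l[1],p[1]+s*l[0]+c*l[1],l[2]]
for cams in (("top",),("scene",),("top","scene")):
  o=[x for x in O if x[0] in cams]
  f=lambda p:np.concatenate([proj(c,W(p,l))-x for c,l,x in o])
  r=least_squares(f,[.56,.144,0],x_scale=[.01,.01,.1]); p=r.x
  print(cams,p,np.degrees(p[2]),"axis",W(p,(0,.03,.074)),"btn",W(p,(-.02,-.048,.053)));
print(f(p).reshape(-1,2))
# pointer: tip in crops (250,85) top ; scene (297,503)?
ax=np.array(W(p,(0,.03,.0495)))
for cam,x in(("top",T(250,84)),("scene",S(297,503))):
  d=at(cam,x,.0495)-ax; print(np.degrees(np.arctan2(d[1],d[0])-p[2]),np.hypot(d[0],d[1]))
# bar top line in top view
print([at("top",T(*x),.091)[:2] for x in((250,97),(266,153))])
for h in range(-10,40,10):
  q=p.copy(); v=[W(p,(k*np.cos(np.radians(h)),.03+k*np.sin(np.radians(h)),z)) for k,z in((.022,.091),(-.022,.091),(.032,.0495))]
  print(h,[ (proj("top",w)-(100,135)+.5)*3-.5 for w in v],[ (proj("scene",w)-(240,130)+.5)*3-.5+(0,315) for w in v])
E
```

```text
('top',) [ 0.5622  0.1425 -0.0124] -0.7116788328298491 axis [np.float64(0.5625379667992377), np.float64(0.17246281237335073), 0.074] btn [np.float64(0.5415706857089314), np.float64(0.09471724578798146), 0.053]
('scene',) [ 0.5663  0.1436 -0.0402] -2.3052450578364767 axis [np.float64(0.5675460135269821), np.float64(0.1736008375874618), 0.074] btn [np.float64(0.5444247847372305), np.float64(0.09646842689486146), 0.053]
('top', 'scene') [ 0.5636  0.143  -0.0188] -1.0778260694447441 axis [np.float64(0.5641993059938829), np.float64(0.17301537943567916), 0.074] btn [np.float64(0.5427356253303061), np.float64(0.09540539030817058), 0.053]
[[-0.3483 -0.8493]
 [ 0.4951 -0.3996]
 [ 0.0473 -0.7064]
 [-1.2685 -0.7437]
 [ 0.03   -0.3219]
 [-0.231  -0.4737]
 [-1.7468 -0.1232]
 [-0.5476  0.5752]
 [ 1.0499 -0.8288]
 [-0.7577 -2.1038]
 [-0.6835 -0.9202]]
19.439004655731324 0.04004356920869131
15.5036871335404 0.03449994185247903
[array([0.5846, 0.1761]), array([0.5398, 0.1617])]
-10 [array([259.1405,  95.63  ]), array([246.6389, 149.2979]), array([272.0806,  92.0379])] [array([287.0086, 472.5219]), array([272.6826, 431.2762]), array([281.4746, 506.3636])]
0 [array([254.4025,  95.0771]), array([251.4005, 149.8625]), array([265.4922,  91.2703])] [array([291.0975, 471.5406]), array([268.6726, 432.208 ]), array([287.2392, 504.9487])]
10 [array([249.6203,  95.3521]), array([256.209 , 149.5904]), array([258.8442,  91.6532])] [array([294.8312, 469.9507]), array([264.9893, 433.7265]), array([292.5023, 502.6623])]
20 [array([244.938 ,  96.4465]), array([260.9172, 148.4897]), array([252.3363,  93.1747])] [array([298.0942, 467.8039]), array([261.7424, 435.7887]), array([297.0996, 499.5806])]
30 [array([240.4967,  98.3274]), array([265.381 , 146.5941]), array([246.1639,  95.789 ])] [array([300.7865, 465.1692]), array([259.0297, 438.3355]), array([300.89  , 495.8051])]
```

```bash
python3 - <<'E'
import cv2,numpy as np
a=cv2.imread("pics/t.png")[153:203,162:222];b=cv2.imread("pics/s.png")[160:210,300:360]
cv2.imwrite("pics/crop2.png",cv2.convertScaleAbs(np.vstack([cv2.resize(a,(360,300),interpolation=cv2.INTER_CUBIC),cv2.resize(b,(360,300),interpolation=cv2.INTER_CUBIC)]),alpha=1.3))
E
```

```text
(no output)
```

View pics/crop2.png

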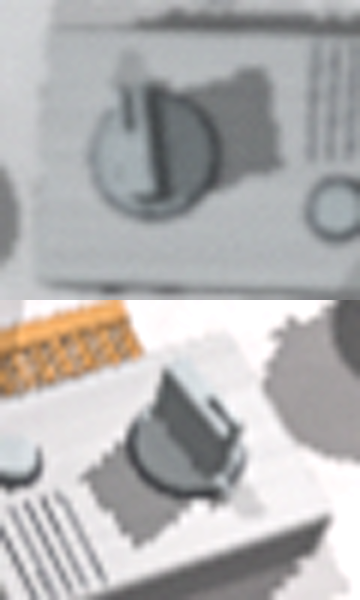

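Pose fit: dial axis at about (0.565, 0.174), case yaw about −1.5°, bar at about 11° in world, so about 12° relative to the case. Next I move over the dial.

>>> step_arm(targets="587 -558 0 12.5;587 -558 0 12.5;587 -558 0 12.5;587 -558 0 12.5;587 -558 0 12.5;587 -558 0 12.5;587 -558 0 12.5;587 -558 0 12.5;587 -558 0 12.5;587 -558 0 12.5;587 -558 0 12.5;587 -558 0 12.5", gripper=0, squeeze=20)

```text
t: 2.8
tcp_pos: [0.484, -0.0174, 0.2317]
tool_rot: [0.995, 0.097, 0.0, 0.0]
force: [0.7, -0.3, -0.1]
finger_gap: 0.996
gripper_force: 0.0
```

```bash
cat > go.py <<'E'
import sys
from h import *
from scipy.spatial.transform import Rotation as R
np.set_printoptions(precision=4,suppress=True)
s=manip.sense(); M=R.from_quat(s["tool_rot"]).as_matrix()
print("t",s["t"],"tcp",s["tcp_pos"],"yaw",np.degrees(np.arctan2(M[1,0],M[0,0])),"q6",s["q"][5],"F",s["force"],"T",s["ft_torque"],"gap",s["finger_gap"],s["gripper_force"])
if len(sys.argv)>3:
  print("shift mm",1000*M.T@(np.array(list(map(float,sys.argv[1:4])))-s["tcp_pos"]))
E
python3 go.py .565 .174 .23
```

```text
t 2.8 tcp [ 0.484  -0.0174  0.2317] yaw 11.152417848441866 q6 1.1090655173449997 F [ 0.6767 -0.2679 -0.1131] T [ 0.0025 -0.0221 -0.0347] gap 0.9956216492542057 0.0
shift mm [ 116.5261 -172.1129    1.6955]
```

>>> step_arm(targets="117 -172 0 0;117 -172 0 0;117 -172 0 0;117 -172 0 0;117 -172 0 0;117 -172 50 0;117 -172 100 0;117 -172 130 0;117 -172 130 0")

```text
t: 3.7
tcp_pos: [0.5609, 0.1709, 0.097]
tool_rot: [0.995, 0.097, -0.005, 0.0]
force: [-0.9, -0.5, -0.6]
finger_gap: 0.998
gripper_force: 0.0
```

```bash
python3 go.py .565 .174 .057; python3 - <<'E'
from h import *
a=save("top","t2.png")[130:230,130:250];b=save("scene","s2.png")[130:230,270:390]
cv2.imwrite("pics/c3.png",np.hstack([cv2.resize(x,(400,333),interpolation=2) for x in(a,b)])[:,:,::-1])
E
```

```text
t 3.7 tcp [0.5609 0.1709 0.097 ] yaw 11.126405998155438 q6 1.4823218221368752 F [-0.8927 -0.4689 -0.6459] T [-0.0106 -0.004  -0.0215] gap 0.99823839459132 0.0
shift mm [ 5.1034 -2.2308 39.9342]
```

View pics/c3.png

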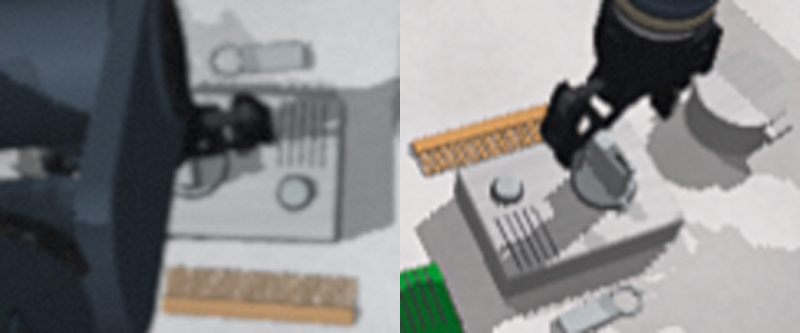

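The gripper straddles the dial: the finger is left of the bar in the scene view. I descend and settle.

>>> step_arm(targets="0 0 20 0;0 0 40 0;0 0 40 0;0 0 40 0")

```text
t: 4.2
tcp_pos: [0.5662, 0.172, 0.0634]
tool_rot: [0.995, 0.097, 0.002, -0.0]
force: [0.3, -0.6, 0.3]
finger_gap: 0.998
gripper_force: 0.0
```

```bash
python3 go.py .565 .174 .057
```

```text
t 4.2 tcp [0.5662 0.172  0.0634] yaw 11.139951594279005 q6 1.482617504657192 F [ 0.3103 -0.6413  0.3256] T [ 0.0185 -0.0485 -0.0034] gap 0.9981672932282952 0.0
shift mm [-0.8465 -2.2092  6.3577]
```

>>> step_arm(targets="-0.5 -2 5 0;-0.5 -2 5 0;-0.5 -2 5 0;-0.5 -2 5 0;-0.5 -2 5 0;-0.5 -2 5 0;-0.5 -2 5 0;-0.5 -2 5 0;-0.5 -2 5 0;-0.5 -2 5 0", gripper=0.72, squeeze=20)

```text
t: 5.2
tcp_pos: [0.5639, 0.1739, 0.0563]
tool_rot: [0.995, 0.097, -0.0, 0.0]
force: [0.4, 0.4, 0.3]
finger_gap: 0.277
gripper_force: 0.0
```

```bash
python3 go.py .565 .174 .057
```

```text
t 5.2 tcp [0.5639 0.1739 0.0563] yaw 11.152852364932263 q6 1.4860470275211528 F [0.3853 0.395  0.3454] T [-0.031  -0.019  -0.0533] gap 0.27740482154935076 0.0
shift mm [ 1.1019  0.1093 -0.7078]
```

>>> step_arm(targets="1 0 0 0;1 0 0 0;1 0 0 0", gripper=0.79)

```text
t: 5.5
tcp_pos: [0.5649, 0.1741, 0.0563]
tool_rot: [0.995, 0.097, -0.0, 0.0]
force: [-0.3, -0.3, 0.1]
finger_gap: 0.208
gripper_force: 0.0
```

>>> step_arm(targets="0 0 0 0;0 0 0 0;0 0 0 0", gripper=0.83)

```text
t: 5.8
tcp_pos: [0.5648, 0.1747, 0.0563]
tool_rot: [0.995, 0.097, -0.0, -0.0]
force: [-0.9, 4.2, 0.5]
finger_gap: 0.168
gripper_force: 1.9
```

```bash
python3 go.py .565 .174 .057
```

```text
t 5.8 tcp [0.5648 0.1747 0.0563] yaw 11.137386119796249 q6 1.4862903074726352 F [-0.8606  4.168   0.5438] T [ 0.6324  0.0577 -0.0271] gap 0.16764349509564527 1.8995348364114761
shift mm [ 0.108   0.696  -0.6645]
```

>>> step_arm(targets="0 -1 0 0;0 -1 0 0;0 -1 0 0")

```text
t: 6.1
tcp_pos: [0.5647, 0.1748, 0.0563]
tool_rot: [0.995, 0.097, -0.0, 0.0]
force: [0.0, 0.4, 0.7]
finger_gap: 0.171
gripper_force: 0.4
```

```bash
python3 go.py
```

```text
t 6.1 tcp [0.5647 0.1748 0.0563] yaw 11.159363074219353 q6 1.4878996361418297 F [0.0332 0.3688 0.7391] T [0.148  0.0467 0.0604] gap 0.17125075063494138 0.3803775832056999
```

Nearly centred, so I close onto the bar.

>>> step_arm(targets="0 0 0 0;0 0 0 0;0 0 0 0;0 0 0 0", gripper=0.9, squeeze=25)

```text
t: 6.5
tcp_pos: [0.5645, 0.1752, 0.0564]
tool_rot: [0.995, 0.097, -0.0, -0.0]
force: [-1.6, 2.2, 1.8]
finger_gap: 0.147
gripper_force: 26.8
```

```bash
python3 go.py
```

```text
t 6.5 tcp [0.5645 0.1752 0.0564] yaw 11.13793756566523 q6 1.4880267203782833 F [-1.6456  2.242   1.8109] T [ 0.4097  0.2028 -0.1128] gap 0.14692517225656376 26.797223389148712
```

>>> step_arm(targets="0 0 0 -4;0 0 0 -8;0 0 0 -12;0 0 0 -16;0 0 0 -20;0 0 0 -20")

```text
t: 7.1
tcp_pos: [0.5644, 0.1754, 0.0563]
tool_rot: [0.963, 0.268, -0.0, -0.0]
force: [-1.1, 3.0, 2.1]
finger_gap: 0.152
gripper_force: 26.5
```

```bash
python3 go.py
```

```text
t 7.1 tcp [0.5644 0.1754 0.0563] yaw 31.1389335921906 q6 1.1389317962305092 F [-1.0875  2.979   2.1249] T [ 0.5154  0.2774 -0.1442] gap 0.15202402096718376 26.50707632303238
```

>>> step_arm(targets="0 -0.6 0 -4;0 -0.6 0 -8;0 -0.6 0 -12;0 -0.6 0 -16;0 -0.6 0 -16")

```text
t: 7.6
tcp_pos: [0.5643, 0.1756, 0.0564]
tool_rot: [0.917, 0.399, -0.0, -0.0]
force: [-1.5, 2.2, 1.8]
finger_gap: 0.148
gripper_force: 26.6
```

```bash
python3 go.py
```

```text
t 7.6 tcp [0.5643 0.1756 0.0564] yaw 47.07558494374049 q6 0.8619454157063658 F [-1.5393  2.1871  1.7929] T [ 0.3795  0.1566 -0.0696] gap 0.1483695580247557 26.591040194034576
```

>>> step_arm(targets="0 0 0 -3;0 0 0 -6;0 0 0 -6")

```text
t: 7.9
tcp_pos: [0.5642, 0.1757, 0.0564]
tool_rot: [0.895, 0.447, -0.0, 0.0]
force: [-2.4, 3.2, 1.9]
finger_gap: 0.15
gripper_force: 26.3
```

```bash
python3 go.py
```

```text
t 7.9 tcp [0.5642 0.1757 0.0564] yaw 53.07540323945634 q6 0.757538701376491 F [-2.4177  3.1756  1.9495] T [0.385  0.2303 0.038 ] gap 0.1499631672461645 26.343184411525726
```

>>> step_arm(targets="0 0 0 -3;0 0 0 -3")

```text
t: 8.1
tcp_pos: [0.5642, 0.1757, 0.0564]
tool_rot: [0.883, 0.47, -0.0, 0.0]
force: [-2.6, 2.7, 2.1]
finger_gap: 0.147
gripper_force: 26.3
```

```bash
python3 go.py
```

```text
t 8.1 tcp [0.5642 0.1757 0.0564] yaw 56.08187231002714 q6 0.7051876148091543 F [-2.5972  2.6658  2.1375] T [0.3825 0.2401 0.165 ] gap 0.14735286695185537 26.349839866161346
```

>>> step_arm(targets="0 -0.5 0 -3;0 -0.5 0 -3")

```text
t: 8.3
tcp_pos: [0.5642, 0.1757, 0.0564]
tool_rot: [0.87, 0.493, 0.0, 0.0]
force: [-0.9, 1.9, 3.2]
finger_gap: 0.147
gripper_force: 26.3
```

```bash
python3 go.py
```

```text
t 8.3 tcp [0.5642 0.1757 0.0564] yaw 59.03102448915992 q6 0.6540194255351763 F [-0.9104  1.873   3.1533] T [0.2079 0.1313 0.0423] gap 0.14654351299239335 26.32101058959961
```

>>> step_arm(targets="0 0 0 -3;0 0 0 -3")

```text
t: 8.5
tcp_pos: [0.5641, 0.1757, 0.0564]
tool_rot: [0.858, 0.514, 0.0, -0.0]
force: [-1.9, 2.6, 2.5]
finger_gap: 0.149
gripper_force: 28.2
```

```bash
python3 go.py
```

```text
t 8.5 tcp [0.5641 0.1757 0.0564] yaw 61.91919901009956 q6 0.6027215451150141 F [-1.893   2.5601  2.4568] T [ 0.2372  0.0781 -0.3715] gap 0.14928402965121224 28.160446286201477
```

The stop is felt: Tz jumps to −0.37, with the notch's zero at yaw about 59.5°. I ease off and start up (clockwise), sensing in small steps.

>>> step_arm(targets="0 -0.5 0 2;0 -0.5 0 2;0 -0.5 0 2")

```text
t: 8.8
tcp_pos: [0.5641, 0.1758, 0.0564]
tool_rot: [0.866, 0.501, 0.0, 0.0]
force: [0.4, -0.3, 1.3]
finger_gap: 0.146
gripper_force: 26.4
```

```bash
python3 go.py
```

```text
t 8.8 tcp [0.5641 0.1758 0.0564] yaw 60.10361215412446 q6 0.6355751022258135 F [ 0.4437 -0.2855  1.3467] T [ 0.0216 -0.0975 -0.1519] gap 0.14582262606979113 26.373369097709656
```

>>> step_arm(targets="0 0 0 4;0 0 0 4")

```text
t: 9.0
tcp_pos: [0.5642, 0.1758, 0.0564]
tool_rot: [0.882, 0.471, 0.0, 0.001]
force: [-0.2, -0.4, 1.6]
finger_gap: 0.15
gripper_force: 26.2
```

```bash
python3 go.py
```

```text
t 9.0 tcp [0.5642 0.1758 0.0564] yaw 56.183195669511704 q6 0.7044510246714306 F [-0.1705 -0.3553  1.6042] T [-0.1037 -0.1725  0.0999] gap 0.14964644512740338 26.19002491235733
```

>>> step_arm(targets="0 0 0 4;0 0 0 4")

```text
t: 9.2
tcp_pos: [0.5642, 0.1757, 0.0564]
tool_rot: [0.898, 0.44, 0.0, 0.001]
force: [0.7, -1.1, 0.6]
finger_gap: 0.149
gripper_force: 26.1
```

```bash
python3 go.py
```

```text
t 9.2 tcp [0.5642 0.1757 0.0564] yaw 52.22250686897518 q6 0.773342465262552 F [ 0.7202 -1.1282  0.5572] T [-0.1915 -0.1874  0.0214] gap 0.1492183604039239 26.133796870708466
```

>>> step_arm(targets="0 0 0 4;0 0 0 4")

```text
t: 9.4
tcp_pos: [0.5642, 0.1757, 0.0564]
tool_rot: [0.913, 0.409, 0.001, 0.0]
force: [2.4, -1.6, 0.6]
finger_gap: 0.151
gripper_force: 26.2
```

```bash
python3 go.py
```

```text
t 9.4 tcp [0.5642 0.1757 0.0564] yaw 48.23705933802611 q6 0.8426009436593017 F [ 2.4417 -1.6202  0.5768] T [-0.3032 -0.2675 -0.098 ] gap 0.15134960481768875 26.182408332824707
```

>>> step_arm(targets="0 0 0 4;0 0 0 4")

```text
t: 9.6
tcp_pos: [0.5643, 0.1757, 0.0564]
tool_rot: [0.926, 0.377, 0.001, 0.0]
force: [2.8, -1.7, 0.6]
finger_gap: 0.148
gripper_force: 26.1
```

```bash
python3 go.py
```

```text
t 9.6 tcp [0.5643 0.1757 0.0564] yaw 44.284539091663895 q6 0.9116879591291879 F [ 2.8006 -1.7268  0.6232] T [-0.3908 -0.3008 -0.0555] gap 0.14777546031838687 26.088882386684418
```

>>> step_arm(targets="0 0 0 4;0 0 0 4")

```text
t: 9.8
tcp_pos: [0.5643, 0.1757, 0.0564]
tool_rot: [0.939, 0.345, 0.001, 0.001]
force: [2.7, -2.2, 0.5]
finger_gap: 0.148
gripper_force: 26.0
```

```bash
python3 go.py
```

```text
t 9.8 tcp [0.5643 0.1757 0.0564] yaw 40.350575361910224 q6 0.9807149440494104 F [ 2.6948 -2.1863  0.4839] T [-0.5274 -0.4195  0.0844] gap 0.1476793043903491 25.985145270824432
```

>>> step_arm(targets="0 0.5 0 4;0 0.5 0 4")

```text
t: 10.0
tcp_pos: [0.5644, 0.1756, 0.0564]
tool_rot: [0.95, 0.312, 0.0, 0.0]
force: [1.8, -2.4, -0.4]
finger_gap: 0.152
gripper_force: 26.0
```

```bash
python3 go.py
```

```text
t 10.0 tcp [0.5644 0.1756 0.0564] yaw 36.31096967561036 q6 1.0500120858323105 F [ 1.8115 -2.3595 -0.3559] T [-0.3951 -0.4377 -0.0133] gap 0.15199188043183606 26.039282083511353
```

>>> step_arm(targets="0 0 0 4;0 0 0 4")

```text
t: 10.2
tcp_pos: [0.5644, 0.1756, 0.0564]
tool_rot: [0.961, 0.278, 0.0, 0.0]
force: [2.9, -2.2, 0.6]
finger_gap: 0.148
gripper_force: 26.1
```

```bash
python3 go.py
```

```text
t 10.2 tcp [0.5644 0.1756 0.0564] yaw 32.286707130247585 q6 1.1200549955190002 F [ 2.8547 -2.2027  0.6419] T [-0.4561 -0.4527 -0.0999] gap 0.1476359894193117 26.108006536960602
```

>>> step_arm(targets="0 0 0 4;0 0 0 4")

```text
t: 10.4
tcp_pos: [0.5644, 0.1755, 0.0564]
tool_rot: [0.97, 0.245, 0.0, 0.0]
force: [3.1, -2.9, -0.3]
finger_gap: 0.152
gripper_force: 26.1
```

```bash
python3 go.py
```

```text
t 10.4 tcp [0.5644 0.1755 0.0564] yaw 28.321727690034542 q6 1.1894659655808146 F [ 3.1069 -2.9297 -0.3113] T [-0.4619 -0.5742 -0.1148] gap 0.15201816146426667 26.060247123241425
```

>>> step_arm(targets="0 0 0 4;0 0 0 4")

```text
t: 10.6
tcp_pos: [0.5644, 0.1755, 0.0564]
tool_rot: [0.977, 0.211, 0.001, 0.0]
force: [3.8, -3.2, 0.1]
finger_gap: 0.149
gripper_force: 25.9
```

```bash
python3 go.py
```

```text
t 10.6 tcp [0.5644 0.1755 0.0564] yaw 24.37650450788942 q6 1.2587326663894214 F [ 3.7727 -3.1669  0.1146] T [-0.6002 -0.5834  0.1354] gap 0.14929706154802366 25.944643914699554
```

>>> step_arm(targets="0 0 0 4;0 0 0 4")

```text
t: 10.8
tcp_pos: [0.5644, 0.1754, 0.0564]
tool_rot: [0.984, 0.177, 0.001, 0.0]
force: [4.1, -3.8, -0.3]
finger_gap: 0.147
gripper_force: 25.9
```

```bash
python3 go.py
```

```text
t 10.8 tcp [0.5644 0.1754 0.0564] yaw 20.347739280228765 q6 1.328830483253413 F [ 4.0937 -3.7519 -0.2656] T [-0.6576 -0.5845  0.0675] gap 0.1474634829236008 25.93686819076538
```

>>> step_arm(targets="0 0 0 4;0 0 0 4")

```text
t: 11.0
tcp_pos: [0.5644, 0.1754, 0.0564]
tool_rot: [0.99, 0.142, 0.001, 0.0]
force: [4.2, -4.0, -1.0]
finger_gap: 0.146
gripper_force: 26.0
```

```bash
python3 go.py
```

```text
t 11.0 tcp [0.5644 0.1754 0.0564] yaw 16.287983889738218 q6 1.3993771594051783 F [ 4.1963 -3.9696 -1.029 ] T [-0.6775 -0.6236 -0.0878] gap 0.1456158036156824 25.999487042427063
```

>>> step_arm(targets="0 0 0 4;0 0 0 4")

```text
t: 11.2
tcp_pos: [0.5644, 0.1754, 0.0564]
tool_rot: [0.994, 0.107, 0.001, 0.0]
force: [3.9, -3.9, 0.8]
finger_gap: 0.153
gripper_force: 26.1
```

```bash
python3 go.py
```

```text
t 11.2 tcp [0.5644 0.1754 0.0564] yaw 12.280486932488861 q6 1.4692240712864482 F [ 3.9029 -3.8567  0.7664] T [-0.6331 -0.6529 -0.1466] gap 0.15317771839597044 26.130533516407013
```

>>> step_arm(targets="0.6 0.8 0 0;0.6 0.8 0 0")

```text
t: 11.4
tcp_pos: [0.5645, 0.1753, 0.0564]
tool_rot: [0.994, 0.107, -0.0, -0.0]
force: [1.3, -2.3, 1.6]
finger_gap: 0.15
gripper_force: 26.2
```

```bash
python3 go.py
```

```text
t 11.4 tcp [0.5645 0.1753 0.0564] yaw 12.23752186629593 q6 1.4683634005021298 F [ 1.2963 -2.2738  1.5867] T [-0.2772 -0.4227 -0.1069] gap 0.1497051494482256 26.197740733623505
```

>>> step_arm(targets="0 0 0 3;0 0 0 3")

```text
t: 11.6
tcp_pos: [0.5645, 0.1753, 0.0564]
tool_rot: [0.997, 0.081, -0.0, -0.0]
force: [1.6, -2.3, 2.0]
finger_gap: 0.147
gripper_force: 26.2
```

```bash
python3 go.py
```

```text
t 11.6 tcp [0.5645 0.1753 0.0564] yaw 9.243076700068425 q6 1.5213473495903485 F [ 1.623  -2.2624  1.962 ] T [-0.3087 -0.4351 -0.0716] gap 0.1473482807493074 26.17570012807846
```

Good, the force is falling. I continue, easing sideways as I go.

>>> step_arm(targets="0.3 0.5 0 3;0.3 0.5 0 3")

```text
t: 11.8
tcp_pos: [0.5645, 0.1752, 0.0564]
tool_rot: [0.998, 0.055, -0.0, -0.0]
force: [-0.3, 0.9, 2.3]
finger_gap: 0.146
gripper_force: 26.3
```

```bash
python3 go.py
```

```text
t 11.8 tcp [0.5645 0.1752 0.0564] yaw 6.27955191304924 q6 1.5721896335084986 F [-0.251   0.9051  2.3012] T [-0.0135 -0.3568  0.1202] gap 0.14554181375069183 26.266453564167023
```

>>> step_arm(targets="0.1 0.2 0 3;0.1 0.2 0 3")

```text
t: 12.0
tcp_pos: [0.5645, 0.1751, 0.0564]
tool_rot: [1.0, 0.029, -0.0, -0.0]
force: [1.2, 1.9, 2.0]
finger_gap: 0.148
gripper_force: 26.3
```

```bash
python3 go.py
```

```text
t 12.0 tcp [0.5645 0.1751 0.0564] yaw 3.2774994088998453 q6 1.6241171563434669 F [1.2101 1.9062 1.9531] T [ 0.1399 -0.2208  0.1074] gap 0.1478790618813218 26.327319145202637
```

>>> step_arm(targets="0.1 0.2 0 3;0.1 0.2 0 3")

```text
t: 12.2
tcp_pos: [0.5645, 0.175, 0.0564]
tool_rot: [1.0, 0.002, -0.001, -0.001]
force: [0.2, 3.5, 2.6]
finger_gap: 0.145
gripper_force: 26.4
```

```bash
python3 go.py
```

```text
t 12.2 tcp [0.5645 0.175  0.0564] yaw 0.25338750596220516 q6 1.6762515698504896 F [0.2352 3.4763 2.6353] T [ 0.4655 -0.0601  0.0289] gap 0.14510217089756908 26.426145136356354
```

>>> step_arm(targets="0.1 0.2 0 3;0.1 0.2 0 3")

```text
t: 12.4
tcp_pos: [0.5646, 0.1749, 0.0564]
tool_rot: [1.0, -0.024, -0.001, -0.001]
force: [0.2, 4.7, 3.5]
finger_gap: 0.151
gripper_force: 26.5
```

```bash
python3 go.py
```

```text
t 12.4 tcp [0.5646 0.1749 0.0564] yaw -2.7751335207211714 q6 1.7284078796568336 F [0.1716 4.7328 3.501 ] T [ 0.7161  0.0097 -0.0519] gap 0.15050923972894462 26.5208700299263
```

>>> step_arm(targets="0.1 0.2 0 3;0.1 0.2 0 3")

```text
t: 12.6
tcp_pos: [0.5646, 0.1749, 0.0564]
tool_rot: [0.999, -0.051, -0.001, -0.001]
force: [-0.7, 4.6, 3.8]
finger_gap: 0.147
gripper_force: 26.8
```

```bash
python3 go.py
```

```text
t 12.6 tcp [0.5646 0.1749 0.0564] yaw -5.818411110153757 q6 1.7807803738801453 F [-0.663   4.6336  3.7778] T [ 0.8861  0.0506 -0.2728] gap 0.14747251558829147 26.81840568780899
```

>>> step_arm(targets="0 -0.8 0 2;0 -0.8 0 2")

```text
t: 12.8
tcp_pos: [0.5645, 0.1749, 0.0564]
tool_rot: [0.998, -0.068, -0.001, -0.0]
force: [-1.2, 3.1, 5.2]
finger_gap: 0.149
gripper_force: 26.9
```

```bash
python3 go.py
```

```text
t 12.8 tcp [0.5645 0.1749 0.0564] yaw -7.757309923661526 q6 1.8166928010486714 F [-1.205   3.1317  5.1982] T [ 0.5657  0.1388 -0.2109] gap 0.1492306623178339 26.904458105564117
```

>>> step_arm(targets="0 -0.2 0 2;0 -0.2 0 2")

```text
t: 13.0
tcp_pos: [0.5645, 0.1749, 0.0564]
tool_rot: [0.996, -0.085, -0.001, -0.0]
force: [-1.4, 2.5, 4.8]
finger_gap: 0.149
gripper_force: 26.8
```

```bash
python3 go.py
```

```text
t 13.0 tcp [0.5645 0.1749 0.0564] yaw -9.757612872997 q6 1.851964646233735 F [-1.3948  2.5184  4.8379] T [ 0.5221  0.2072 -0.1962] gap 0.14872009138598719 26.79590731859207
```

>>> step_arm(targets="0 0 0 2;0 0 0 2")

```text
t: 13.2
tcp_pos: [0.5645, 0.1749, 0.0563]
tool_rot: [0.995, -0.102, -0.001, 0.0]
force: [-1.4, 2.9, 5.5]
finger_gap: 0.145
gripper_force: 26.8
```

```bash
python3 go.py
```

```text
t 13.2 tcp [0.5645 0.1749 0.0563] yaw -11.747904404934696 q6 1.8866919058955638 F [-1.4234  2.8917  5.4811] T [ 0.44    0.2037 -0.1867] gap 0.14517456912664137 26.789312660694122
```

>>> step_arm(targets="0 -0.3 0 1.5;0 -0.3 0 1.5;0 -0.3 0 1.5")

```text
t: 13.5
tcp_pos: [0.5645, 0.1749, 0.0563]
tool_rot: [0.993, -0.115, -0.001, 0.0]
force: [-2.1, 2.0, 5.9]
finger_gap: 0.144
gripper_force: 26.8
```

```bash
python3 go.py
```

```text
t 13.5 tcp [0.5645 0.1749 0.0563] yaw -13.16240555198171 q6 1.9123504756201237 F [-2.1112  1.9905  5.8705] T [0.267  0.1799 0.0411] gap 0.14440172467525828 26.758360862731934
```

>>> step_arm(targets="0 0 0 1.5;0 0 0 1.5;0 0 0 1.5")

```text
t: 13.8
tcp_pos: [0.5645, 0.1748, 0.0564]
tool_rot: [0.992, -0.127, -0.001, 0.0]
force: [-1.8, 1.2, 5.2]
finger_gap: 0.149
gripper_force: 26.8
```

```bash
python3 go.py
```

```text
t 13.8 tcp [0.5645 0.1748 0.0564] yaw -14.647384942016474 q6 1.9384198422304646 F [-1.7523  1.1781  5.1729] T [0.2441 0.2383 0.0482] gap 0.14869593601349054 26.75344079732895
```

Notch 4 is at about −13° (notches felt at 59.5, 43, 26, 8.5 and −13). I release and rise.

>>> step_arm(targets="0 0 0 -1.5;0 0 0 -1.5")

```text
t: 14.0
tcp_pos: [0.5645, 0.1749, 0.0563]
tool_rot: [0.993, -0.114, -0.001, 0.0]
force: [-1.6, 1.7, 4.7]
finger_gap: 0.149
gripper_force: 26.7
```

>>> step_arm(targets="0 0 0 0;0 0 0 0;0 0 0 0;0 0 0 0;0 0 0 0;0 0 0 0", gripper=0.3)

```text
t: 14.6
tcp_pos: [0.5656, 0.1751, 0.0562]
tool_rot: [0.993, -0.116, -0.0, 0.0]
force: [-0.3, 0.2, -0.5]
finger_gap: 0.701
gripper_force: 0.0
```

>>> step_arm(targets="0 0 -20 0;0 0 -50 0;0 0 -90 0;0 0 -120 0;0 0 -120 0;0 0 -120 0")

```text
t: 15.2
tcp_pos: [0.5656, 0.1751, 0.1769]
tool_rot: [0.993, -0.116, 0.001, -0.0]
force: [-1.0, -0.6, -1.0]
finger_gap: 0.701
gripper_force: 0.0
```

```bash
python3 go.py
```

```text
t 15.2 tcp [0.5656 0.1751 0.1769] yaw -13.335981751852396 q6 1.9153238287809586 F [-1.0074 -0.5582 -1.0444] T [-0.0079  0.0222  0.0158] gap 0.7005495463928871 0.0
```

```bash
python3 - <<'E'
from h import *
np.set_printoptions(precision=4,suppress=True)
b=save("scene","s4.png")
cv2.imwrite("pics/c4.png",cv2.resize(b[140:230,270:390],(640,480),interpolation=2)[:,:,::-1])
for n,z in(("dial_tip",.0495),("dial_grip",.074),("button_top",.053),("case_corner",.045)):
  for d in manip.mark_of("scene",n)[:3]: print(n,round(d["p"],2),d["position"],at("scene",d["position"],z))
E
python3 go.py .5432 .0974 .075
```

```text
dial_tip 0.78 [332.7, 189.6] [0.584  0.1705 0.0495]
dial_tip 0.72 [233.9, 233.0] [ 0.6067 -0.1212  0.0495]
dial_tip 0.72 [243.6, 150.1] [ 0.3713 -0.0081  0.0495]
dial_grip 0.79 [247.3, 231.4] [ 0.6254 -0.0916  0.074 ]
dial_grip 0.66 [335.6, 178.5] [0.5674 0.183  0.074 ]
dial_grip 0.52 [230.1, 142.3] [ 0.349 -0.04   0.074]
button_top 0.63 [277.5, 232.8] [ 0.6476 -0.0195  0.053 ]
button_top 0.61 [203.4, 156.9] [ 0.3548 -0.1239  0.053 ]
button_top 0.44 [304.5, 184.3] [0.5427 0.105  0.053 ]
case_corner 0.97 [278.3, 208.2] [0.5804 0.0119 0.045 ]
case_corner 0.96 [213.9, 184.0] [ 0.4472 -0.123   0.045 ]
case_corner 0.73 [302.7, 211.5] [0.6128 0.0676 0.045 ]
t 15.45 tcp [0.5646 0.175  0.1747] yaw -13.352625902779382 q6 1.9154256262844362 F [ 0.5447  0.05   -0.526 ] T [-0.0496  0.033  -0.0064] gap 0.7010911635086814 0.0
shift mm [-2.6009 80.3065 99.8124]
```

View pics/c4.png

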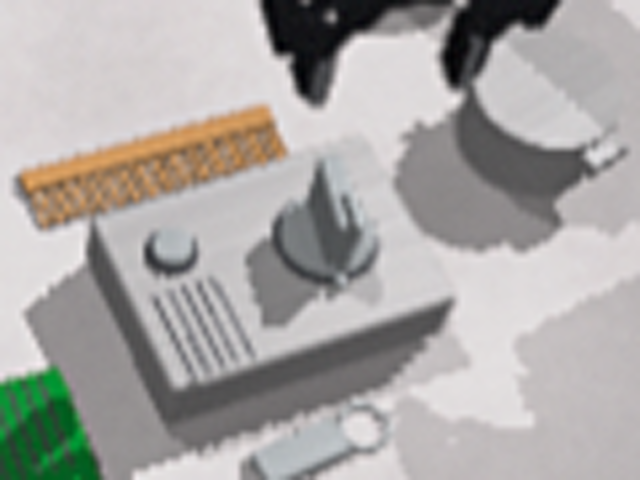

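The picture shows the case in place, the pointer nose at crop (340,278), which fits about −13°, and the button free at crop (172,248). Next I shut the gripper and go above the button.

>>> step_arm(targets="-1 30 0 0;-2.5 60 0 0;-2.5 80 0 0;-2.5 80 40 0;-2.5 80 80 0;-2.5 80 100 0;-2.5 80 105 0;-2.5 80 105 0;-2.5 80 105 0;-2.5 80 105 0", gripper=1)

```text
t: 16.45
tcp_pos: [0.5457, 0.098, 0.0726]
tool_rot: [0.993, -0.116, 0.001, -0.0]
force: [-0.1, -0.2, 0.3]
finger_gap: -0.001
gripper_force: 0.0
```

```bash
python3 go.py .5432 .0974 .057
```

```text
t 16.45 tcp [0.5457 0.098  0.0726] yaw -13.331877298768775 q6 1.7795642225340311 F [-0.0755 -0.1756  0.2751] T [ 0.0285 -0.0344  0.0337] gap -0.0011192165455751507 0.0
shift mm [-2.3559  1.1324 15.5656]
```

>>> step_arm(targets="-2 1 8 0;-2 1 17 0;-2 1 20 0;-2 1 21 0;-2 1 22 0;-2 1 22 0")

```text
t: 17.05
tcp_pos: [0.5422, 0.0973, 0.0494]
tool_rot: [0.993, -0.116, -0.0, 0.0]
force: [-0.7, -0.1, 3.7]
finger_gap: 0.002
gripper_force: 1.9
```

>>> step_arm(targets="0 0 1 0;0 0 2 0;0 0 2 0")

```text
t: 17.35
tcp_pos: [0.5422, 0.0974, 0.048]
tool_rot: [0.993, -0.116, -0.0, 0.0]
force: [-2.7, -0.6, 8.8]
finger_gap: -0.002
gripper_force: 4.3
```

The button bottomed: 8.8 N at z = 48 mm. I lift away.

>>> step_arm(targets="0 0 0 0;0 0 -5 0;0 0 -30 0;0 0 -80 0;0 0 -120 0;0 0 -150 0;-100 0 -150 0;-100 0 -150 0;-100 0 -150 0;-100 0 -150 0")

```text
t: 18.35
tcp_pos: [0.444, 0.1208, 0.1973]
tool_rot: [0.993, -0.116, 0.0, 0.0]
force: [1.5, 0.6, 0.2]
finger_gap: -0.001
gripper_force: 0.0
```

```bash
python3 - <<'E'
from h import *
np.set_printoptions(precision=4,suppress=True)
b=save("scene","s5.png")
cv2.imwrite("pics/c5.png",cv2.resize(b[140:230,270:390],(640,480),interpolation=2)[:,:,::-1])
E
python3 go.py
```

```text
t 18.4 tcp [0.4461 0.1205 0.1976] yaw -13.327775049043664 q6 1.8248013229074895 F [0.0397 0.535  0.2895] T [-0.0366 -0.0148  0.043 ] gap -0.0006760195611601325 0.0
```

View pics/c5.png

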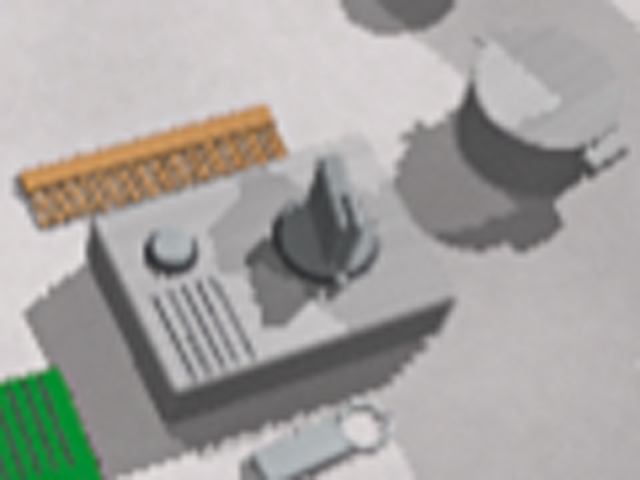

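The case and bystanders are unmoved, the pointer is unchanged at crop (340,278), and the button is back up at (172,248). Handing in.

```bash
python3 -c "
from station import manip
print(manip.sign_off())"
```

```text
the job is handed in; nothing more can be done
None
```

I turned the dial down to its stop and up four clicks, then let go and pushed the button fully in; it sprang back, the case and its neighbours looked unmoved, and the job is handed in, though no verdict came back.

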